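# Put the fossil-splitting tools back upright in their boxes

## Task

Tidy the tools after splitting stones: stand both chisels in the plain metal box, cutting edge down, and the brush in the wooden box with the end battens, handle end down and bristles up; any compartment will do. The cork in the bottom of each box lies at a height you cannot know, so lower each tool gently until you feel it touch and only then let go: do not drop or ram it. Leave the two stones where they lie.

Things in the scene. Friction and masses are not known exactly. Their poses are not given: they have to be found in the camera images.
- chisel_a: plain steel cold chisel lying on the table, 200 long, square shank 18 x 18, last 45 mm flattened to the cutting edge (8 thick, 23 wide). Belongs in the metal box. Origin: mid-length, on the underside as it lies (9 mm below the centre line); x axis towards the round struck head, so the edge is at x = -100 and the head at +100 mm. About 0.3 kg, balances near the middle.
- chisel_b: second chisel, the same: plain steel cold chisel lying on the table, 200 long, square shank 18 x 18, last 45 mm flattened to the cutting edge (8 thick, 23 wide). Belongs in the metal box. Origin: mid-length, on the underside as it lies (9 mm below the centre line); x axis towards the round struck head, so the edge is at x = -100 and the head at +100 mm. About 0.3 kg, balances near the middle.
- chisel_a_edge (a point): middle of the cutting edge of chisel_a, on its centre line
- chisel_b_edge (a point): middle of the cutting edge of chisel_b, on its centre line
- brush: flat dusting brush lying on the table, 200 long: wooden handle 16 thick, 20 wide (28 wide from x = 10 to 43 mm), steel ferrule 38 wide, 16 thick from x = 43 to 63, stiff black bristle block 36 wide, 12 thick beyond. Origin: mid-length, on the underside (8 mm below the centre line); x axis towards the bristles, bare handle end at x = -100 mm. About 0.12 kg.
- brush_end (a point): the bare end of the brush handle, on its centre line
- steel_box: plain bright metal tool box with a rolled rim, a thin base flange (220 x 80 x 4) around its foot. Fixed. 196 long (x) x 68 wide (y) x 140 high, walls 4, open on top; two cross walls make three compartments in a row along x, each 60 x 60 inside. Origin: centre of the underside, z up.
- wood_box: pale wooden tool box with a darker batten (12 thick, 88 wide, 30 high, centred 85 above the table) across each end. Fixed. 196 long (x) x 68 wide (y) x 140 high, walls 4, open on top; two cross walls make three compartments in a row along x, each 60 x 60 inside. Origin: centre of the underside, z up.
- steel_box_mouth (a point): metal box: centre of the mouth (rim height, 140 above the table) of the middle compartment; the other two are centred 64 mm away along +x and -x; any may be used. Inside lies a firm cork pad whose top is anywhere from 12 to 50 mm above the table; it differs from box to box and day to day and is not measured: feel for it.
- wood_box_mouth (a point): wooden box: centre of the mouth (rim height, 140 above the table) of the middle compartment; the other two are centred 64 mm away along +x and -x; any may be used. Inside lies a firm cork pad whose top is anywhere from 12 to 50 mm above the table; it differs from box to box and day to day and is not measured: feel for it.
- stone_block: bystander: grey split stone block, about 110 x 90 x 70; origin centre of its underside
- stone_slab: bystander: grey stone slab, about 120 x 90 x 35; origin centre of its underside
There are look-alikes about, which are no part of the job. Leave any yellow look-alike of the wood_box alone.

How it is judged:
By the outcome, as a careful person would: the job done as asked, in the order asked, and still so for the second after the job is handed in, with the robot touching nothing.
It also fails if it takes over 72 s, if anything falls off the work surface, if the arm or the gripper's body presses on something with over 40 N, if the wrist force passes 120 N, or if a joint passes its speed limit or range.

## Robot

A 7-joint arm with a two-finger parallel gripper is mounted at the origin on the work surface. World frame = base frame: x ahead of the robot, y to its left, z up, the work surface at z = 0. Lengths are in m, angles in rad, forces in N, time in s.
With the tool pointing down it reaches from about 0.425 to 0.875 m from the base axis. Payload 4.7 kg.
Tool frame: the origin (TCP) lies at the very end of the fingers, on their centre line; the grasp point (between the pads) lies ctrl.pinch_z behind it (ctrl.pinch_z is the distance from the TCP to the grasp point, in m); x points along the fingers, y is the direction in which the jaws open and shut, and the axes are right-handed (so a half turn about x gives the same grasp; the last joint's range is limited). The gripper opens to 87 mm and grips with 3 to 60 N. Pads are 19 mm wide; open, the fingers measure 117 mm over their backs; the gripper's body (75 mm by 190 mm) begins 51 mm behind the grasp point.
Start: joints at [1.353, 0.321, -0.07, 1.45, 0.023, 1.371, -0.057], TCP at [0.149, -0.633, 0.223] pointing down, gripper open.
Joint ranges: [-2.86, 2.86], [-0.3, 2.09], [-1.38, 1.24], [0.06, 2.45], [-1.56, 4.7], [0.09, 2.05], [-2.69, 2.69]. Speed limits (rad/s): [2.57, 2.57, 3.14, 3.14, 3.14, 3.14, 3.14].

## Interface

Orientations are given as a rotation vector (axis times angle).
In Python, from bench import get_state, get_image, camera_info, order, ctrl gives the robot as it stands.
- The arm moves only by the tool jog_arm, never from a script. Its arguments are lists of equal length, an entry for each row: "claw": the finger opening in mm, from 0 to 87; "xyz": the shift along the tool's x, y, z in mm, a list of three; "roll": the turn about the tool's x in degrees. In form: {"claw": [claw, ...], "xyz": [[tx, ty, tz], ...], "roll": [roll, ...]}. A call has 1 to 5 rows; each row is the pose to reach, as a shift and turn from the pose measured when the call began, along the tool's axes at that moment; what a row does not reach only later rows make up. A row lasts 1/10 s, in which the tool goes at most 50 mm and 8.59 degrees, less where a joint would pass 70% of its speed; a pose out of reach is approached as far as the arm can. A call with a gripper value outside its range is refused whole. The fingers move at their own pace and stop on an object; "force" is the grip in N (left out, the last holds). Time passes only in rows, so rows that repeat a pose let the fingers close. It gives the time, the measured TCP pose, the force and the opening at its end, in the units of the state.
- get_state(): the state, without advancing time (a new reading comes with each control period).
- get_image(name): name is "scene" or "top" or "wrist"; returns (picture, depth): 400x640x3 uint8, red, green, blue; 400x640 float32, m along the optical axis (not along the pixel's ray), 0 where there is no reading.
- camera_info(name): a dict with "intrinsics" (3x3 intrinsics, pixels), "dist" ([k1, k2, p1, p2, k3] as OpenCV has them; the pictures are not rectified), "rvec" (rotation vector, rad) and "tvec" (3), from world to camera coordinates, as OpenCV has them; the wrist camera has in their place "tool_from_camera" (4x4, takes a point from camera to tool coordinates, whose origin is the TCP and whose axes are the tool frame's). Camera axes: x right, y down, z forward; pixel columns grow to the right and rows downward; lengths in m; the calibration is good to about 2 mm. A picture is of the moment at which its call begins: read the wrist's pose just before it. camera_info takes no time and is no camera call.
- order.close_job(): hands the job in, once; it reports no verdict.
The state is a dict: "time": time; "joint_positions": joint angles; "qd": joint speeds; "joint_torque": joint torques, N m; "position": TCP position; "tool_rot": TCP orientation; "ft_force": force on the tool from outside, world axes, zero at the start; "torque": the same for the moment, N m; "grip_width": opening from 0.0 (shut) to 1.0 (fully open).
Only numpy, scipy, OpenCV 4.12 (cv2) and the standard library are available. Lean on these libraries where they do the work, as an engineer would, in place of code of your own. Each camera call takes 0.05 s, during which the arm holds its last target. There are 200 camera calls.

## Working session

There is one attempt and no reset: what is moved stays moved. The work goes in short steps, Python scripts to look and compute and a tool call to move; the robot and the scene stay as the last step left them, time stands still between calls to the robot, and variables do not carry over. Pictures are saved under pics/ and viewed, about 8 in all and at most 12, crops included, and the job is handed in when it is done.

Besides the shell and the picture viewer there is one more tool, called after "Emit:" as name(argument=value, ...) on one line, values as JSON. jog_arm: Moves the arm, as the interface text tells. Its arguments: {"type":"object","properties":{"claw":{"type":"array"},"xyz":{"type":"array"},"roll":{"type":"array"},"force":{"type":"number"}},"required":["claw","xyz","roll"]}

```bash
ls; mkdir -p pics
python3 - <<'E'
from bench import *
import cv2,numpy as np
s=get_state();print({k:np.round(v,3).tolist() for k,v in s.items()},ctrl.pinch_z)
for n in ["top","scene"]:
    im,d=get_image(n);cv2.imwrite(f"pics/{n}0.png",im[:,:,::-1]);np.save(f"pics/{n}0.npy",d)
    print(n,camera_info(n),(d==0).mean())
print(camera_info("wrist"))
a=cv2.imread("pics/top0.png")
E
```

```text
pics
{'time': 0.0, 'joint_positions': [1.353, 0.322, -0.07, 1.452, 0.023, 1.371, -0.057], 'qd': [-0.001, 0.0, -0.002, 0.001, -0.0, -0.0, 0.0], 'joint_torque': [-0.0, -49.129, -0.405, -31.252, -0.064, 0.044, 0.0], 'position': [0.149, -0.632, 0.221], 'tool_rot': [2.099, 0.246, -2.1], 'ft_force': [-0.183, 0.763, -0.556], 'torque': [0.002, 0.021, 0.031], 'grip_width': 0.998} 0.0187
top {'intrinsics': array([[517.02879556,   0.        , 310.714298  ],
       [  0.        , 517.02879556, 194.73009279],
       [  0.        ,   0.        ,   1.        ]]), 'dist': array([-0.14258453,  0.        ,  0.        ,  0.        ,  0.        ]), 'rvec': array([ 2.1577286 , -2.20638281,  0.04431826]), 'tvec': array([0.02660888, 0.50805112, 1.56325682])} 0.00401953125
scene {'intrinsics': array([[441.29571488,   0.        , 323.8035133 ],
       [  0.        , 441.29571488, 196.8116315 ],
       [  0.        ,   0.        ,   1.        ]]), 'dist': array([0.00665802, 0.        , 0.        , 0.        , 0.        ]), 'rvec': array([ 1.98193703,  1.36671641, -0.60489688]), 'tvec': array([-0.18437337, -0.22881436,  1.74666984])} 0.0105546875
{'intrinsics': array([[290.6070705 ,   0.        , 322.42444886],
       [  0.        , 290.6070705 , 200.2126594 ],
       [  0.        ,   0.        ,   1.        ]]), 'dist': array([-0.00011053,  0.        ,  0.        ,  0.        ,  0.        ]), 'tool_from_camera': array([[ 2.58903359e-04, -3.04707095e-01,  9.52446071e-01,
        -1.62296769e-01],
       [ 9.99999956e-01,  2.13890317e-04, -2.03402015e-04,
         8.87497013e-04],
       [-1.41740955e-04,  9.52446083e-01,  3.04707138e-01,
        -8.42028686e-02],
       [ 0.00000000e+00,  0.00000000e+00,  0.00000000e+00,
         1.00000000e+00]])}
```

View pics/top0.png

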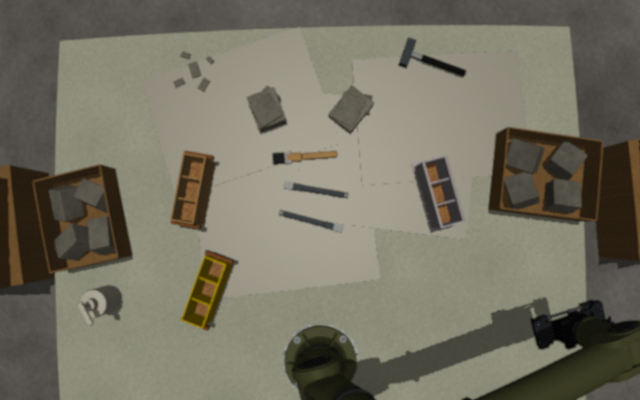

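View pics/scene0.png

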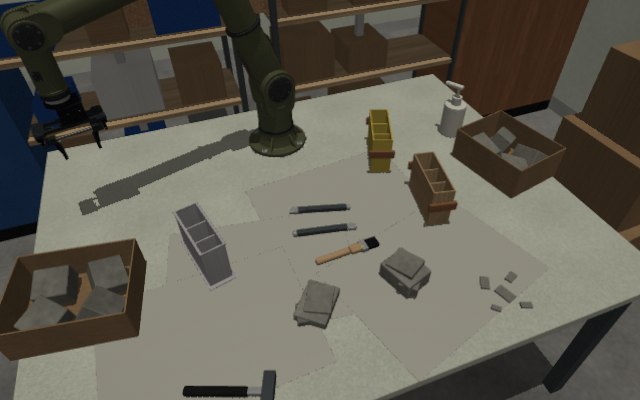

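Top view: metal box near (440,193) px, wooden box with battens near (193,190), the yellow look-alike near (207,290), brush near (305,157) with bristles on the left, and chisels near (316,190) and (310,220). The scene view agrees. Next I'll measure these and take a closer crop of the chisels.

```bash
cat > h.py <<'E'
import numpy as np,cv2
from scipy.spatial.transform import Rotation as R
from bench import *
def ray(n,px,st=None):
    c=camera_info(n);K=c["intrinsics"]
    p=cv2.undistortPoints(np.array(px,float).reshape(-1,1,2),K,c["dist"]).reshape(-1,2)
    v=np.c_[p,np.ones(len(p))]
    if n=="wrist":
        T=c["tool_from_camera"];Rt=R.from_rotvec(st["tool_rot"]).as_matrix()
        return Rt@T[:3,3]+np.array(st["position"]),v@(Rt@T[:3,:3]).T
    Rc=R.from_rotvec(c["rvec"]).as_matrix()
    return -Rc.T@c["tvec"],v@Rc
def onz(n,px,z,st=None):
    o,v=ray(n,px,st);return o+v*((z-o[2])/v[:,2])[:,None]
def withd(n,px,d,st=None):
    o,v=ray(n,px,st);return o+v*np.array(d)[:,None]
E
python3 - <<'E'
from h import *
s=get_state();print(np.round(R.from_rotvec(s["tool_rot"]).as_matrix(),3))
im=cv2.imread("pics/top0.png");d=np.load("pics/top0.npy")
v,u=np.mgrid[:400,:640];P=withd("top",np.c_[u.ravel(),v.ravel()],d.ravel()).reshape(400,640,3)
for nm,(a,b,c,e),z0,z1 in [("steel",(405,145,475,245),.11,.16),("wood",(160,135,225,240),.11,.16),("tools",(265,142,360,240),.006,.06),("stones",(235,75,385,140),.02,.12)]:
    m=np.zeros((400,640),np.uint8);m[b:e,a:c]=((P[b:e,a:c,2]>z0)&(P[b:e,a:c,2]<z1))
    n,l,st,ce=cv2.connectedComponentsWithStats(m)
    for i in range(1,n):
        if st[i,4]<60: continue
        pts=P[l==i];r=cv2.minAreaRect((pts[:,:2]*1000).astype(np.float32))
        print(nm,st[i],np.round(r[0]),np.round(r[1]),round(r[2],1),"zmed",np.round(np.percentile(pts[:,2],[5,50,95]),3),cv2.boxPoints(r).round().tolist())
for nm,(a,b,c,e) in [("steel",(405,145,475,245)),("wood",(160,145,225,240))]:
    q=P[b:e,a:c][::8,::6,2];print(nm);print((q*1000).astype(int))
cv2.imwrite("pics/crop1.png",cv2.resize(im[140:245,255:375],None,fx=5,fy=5,interpolation=cv2.INTER_CUBIC))
E
```

```text
[[-0.001  0.23  -0.973]
 [ 0.002 -0.973 -0.23 ]
 [-1.    -0.002  0.   ]]
steel [420 155  45  73 714] [ 503. -362.] [198.  77.] 14.2 zmed [0.113 0.136 0.144] [[398.0, -349.0], [417.0, -424.0], [609.0, -375.0], [590.0, -301.0]]
wood [170 153  38  71 643] [529. 364.] [ 71. 196.] 78.5 zmed [0.112 0.132 0.142] [[425.0, 349.0], [618.0, 309.0], [632.0, 379.0], [440.0, 418.0]]
tools [271 151  67  14 553] [625.  34.] [204.  41.] 88.7 zmed [0.008 0.014 0.021] [[602.0, -68.0], [643.0, -69.0], [647.0, 135.0], [607.0, 136.0]]
tools [283 180  66  19 420] [525.   1.] [199.  27.] 78.2 zmed [0.009 0.015 0.022] [[492.0, -94.0], [518.0, -99.0], [559.0, 95.0], [533.0, 101.0]]
tools [279 210  64  22 413] [431.  19.] [199.  27.] 72.5 zmed [0.008 0.016 0.022] [[388.0, -72.0], [414.0, -80.0], [474.0, 110.0], [448.0, 118.0]]
stones [ 247   85   39   46 1108] [780. 145.] [122.  95.] 17.5 zmed [0.043 0.062 0.072] [[707.0, 172.0], [736.0, 81.0], [853.0, 118.0], [824.0, 209.0]]
stones [ 328   86   46   46 1134] [ 773. -120.] [100. 131.] 52.6 zmed [0.023 0.03  0.038] [[691.0, -120.0], [795.0, -200.0], [856.0, -12
[... 717 characters left out ...]
 0]
 [   1   -2   -5    5   -9    1   -6    0    1    1   10    0]
 [   0   -1    0   -2    3   -6   -1    0   -1   -1    0   -2]]
wood
[[  1   0   0  -4   0   0   6   0   1  -4  -3]
 [ -2  -2  -1   2  94  95  95  -1  -2   1   5]
 [ -1  -8  -1  -5 122  50  49  54  99  26   0]
 [ -3  -4  -2  -4 101  48  41 141  75   3   0]
 [  0  -8   5   4  95 115  47 129  67   1   1]
 [  6   0  -7 140  67  48  51 111  42  -2  -4]
 [  1   3  -1 115  58  56  46  90  19  -2   0]
 [ -3   0  -6 109  49  48 136  77   4  -4  -2]
 [  6   1 134  90  48  47 133  58   3   3   0]
 [  4   0 133  75  52  50 109  36   3   0   0]
 [ -1   1  -1  -1  97  96  92  -1  -2   0  -5]
 [  3   2  -3   0   0   0   1  -1  -2   5  -2]]
```

View pics/crop1.png

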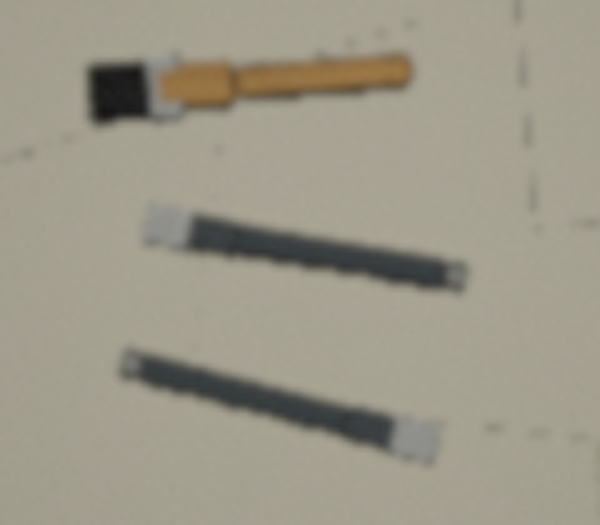

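```bash
cat >> h.py <<'E'
def plan(x,y,z,yaw=None):
    "shift (mm, tool axes) and roll (deg) to bring the TCP to x,y,z with the jaw axis at yaw deg (mod 180)"
    s=get_state();M=R.from_rotvec(s["tool_rot"]).as_matrix()
    d=M.T@(np.array([x,y,z])-s["position"])*1000
    cur=np.degrees(np.arctan2(M[1,1],M[0,1]))
    r=0 if yaw is None else (-(yaw-cur)+90)%180-90
    print("t",round(s["time"],2),"pos",np.round(s["position"],4),"tilt",np.round(M[:2,0],3),"F",np.round(s["ft_force"],2),"w",round(s["grip_width"]*87,1),"yaw",round(cur,1),"-> shift",np.round(d,1),"roll",round(r,1),"q",np.round(s["joint_positions"],2))
E
python3 -c "
from h import *
plan(.5104,-.0706,.1,-12)"
```

```text
t 0.1 pos [ 0.1492 -0.6321  0.2215] tilt [-0.001  0.002] F [ 0.47 -0.02  0.33] w 87.2 yaw -76.7 -> shift [ 122.3 -463.3 -480.6] roll -64.7 q [ 1.35  0.32 -0.07  1.45  0.02  1.37 -0.06]
```

Emit:
jog_arm(claw=[50,50,50,50,50], xyz=[[0,-463,-481],[0,-463,-481],[0,-463,-481],[0,-463,-481],[0,-463,-481]], roll=[-64.7,-64.7,-64.7,-64.7,-64.7], force=6)

```text
time: 0.6
position: [0.2853, -0.4204, 0.2221]
tool_rot: [1.625, 0.876, -1.624]
ft_force: [0.6, -0.6, 1.4]
grip_width: 0.638
```

```bash
python3 -c "
from h import *
plan(.5104,-.0706,.2,-12)"
```

```text
t 0.6 pos [ 0.2853 -0.4204  0.2221] tilt [-0.     0.001] F [ 0.6  -0.63  1.38] w 55.5 yaw -33.4 -> shift [  22.5   -4.6 -415.9] roll -21.4 q [ 1.2   0.03 -0.29  1.79  0.01  1.32  0.33]
```

Emit:
jog_arm(claw=[50,50,50,50,50], xyz=[[0,-5,-416],[0,-5,-416],[0,-5,-416],[0,-5,-416],[0,-5,-416]], roll=[-21.4,-21.4,-21.4,-21.4,-21.4])

```text
time: 1.1
position: [0.42, -0.21, 0.2224]
tool_rot: [1.362, 1.104, -1.362]
ft_force: [1.6, -1.1, 0.6]
grip_width: 0.574
```

```bash
python3 -c "
from h import *
plan(.5104,-.0706,.1,-12)"
```

```text
t 1.1 pos [ 0.42   -0.21    0.2224] tilt [-0.001  0.001] F [ 1.58 -1.14  0.56] w 50.0 yaw -12.0 -> shift [ 122.4   59.6 -155.1] roll -0.0 q [ 0.97 -0.05 -0.54  1.86 -0.03  1.32  0.23]
```

Emit:
jog_arm(claw=[50,50,50,50,50], xyz=[[0,60,-155],[0,60,-155],[0,60,-155],[60,60,-155],[110,60,-155]], roll=[0,0,0,0,0])

```text
time: 1.6
position: [0.5131, -0.0681, 0.125]
tool_rot: [1.361, 1.103, -1.354]
ft_force: [0.3, -2.1, -0.5]
grip_width: 0.573
```

Run:
```python
from h import *
s=get_state();im,d=get_image("wrist");cv2.imwrite("pics/w1.png",im[:,:,::-1])
plan(.5104,-.0706,.004,-12)
v,u=np.mgrid[:400:2,:640:2];P=withd("wrist",np.c_[u.ravel(),v.ravel()],d[::2,::2].ravel(),s).reshape(200,320,3)
m=((P[...,2]>.006)&(P[...,2]<.03)&(P[...,0]>.3)&(P[...,0]<.7)).astype(np.uint8)
n,l,st,ce=cv2.connectedComponentsWithStats(m)
for i in range(1,n):
    if st[i,4]>150:
        r=cv2.minAreaRect((P[l==i][:,:2]*1000).astype(np.float32));print(st[i],np.round(r[0]),np.round(r[1]),round(r[2],1),cv2.boxPoints(r).round().tolist())
```

```text
t 1.65 pos [ 0.5057 -0.0684  0.1156] tilt [-0.011  0.005] F [-5.05  1.13 -5.75] w 50.1 yaw -11.8 -> shift [111.5   6.3   1.4] roll 0.2 q [ 0.76  0.18 -0.73  1.89  0.13  1.13 -0.22]
[ 101    0   16  113 1341] [433.  18.] [199.  23.] 73.3 [[394.0, -74.0], [416.0, -80.0], [473.0, 110.0], [451.0, 117.0]]
[ 152    0   15  113 1188] [527.  -0.] [195.  23.] 79.8 [[498.0, -94.0], [521.0, -98.0], [555.0, 94.0], [533.0, 98.0]]
[ 199    0   29   86 1212] [633.   9.] [ 37. 153.] 3.9 [[609.0, 83.0], [619.0, -69.0], [657.0, -66.0], [646.0, 86.0]]
```

View pics/w1.png

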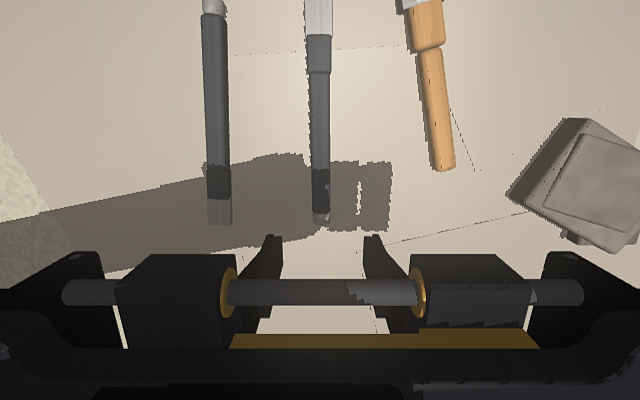

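The wrist view shows the target chisel head at (320,220) px. It lines up between the fingertips, which are near (275,240) and (372,240), and its neighbours are well clear. I'll lower to grasp it.

Emit:
jog_arm(claw=[50,50,50,50,50], xyz=[[50,7,2],[85,7,2],[105,7,2],[111,7,2],[111,7,2]], roll=[-1,-1,-1,-1,-1])

```text
time: 2.15
position: [0.5107, -0.0715, 0.0046]
tool_rot: [1.344, 1.126, -1.355]
ft_force: [0.4, 0.6, 0.1]
grip_width: 0.575
```

Emit:
jog_arm(claw=[5,5,5,5,5], xyz=[[0,0,0],[0,0,0],[0,0,0],[0,0,0],[0,0,0]], roll=[0,0,0,0,0], force=7)

```text
time: 2.65
position: [0.511, -0.0717, 0.005]
tool_rot: [1.344, 1.125, -1.355]
ft_force: [1.2, -1.0, 0.8]
grip_width: 0.207
```

```bash
python3 -c "
from h import *
plan(.512,-.0705,.06,-11)"
```

```text
t 2.65 pos [ 0.511  -0.0717  0.005 ] tilt [-0.012  0.005] F [ 1.21 -1.02  0.81] w 18.0 yaw -10.8 -> shift [-55.    0.1  -1.5] roll 0.2 q [ 0.7   0.35 -0.69  1.97  0.27  0.93 -0.31]
```

Emit:
jog_arm(claw=[5,5,5,5,5], xyz=[[-15,0,-1],[-35,0,-4],[-55,0,-9],[-75,0,-17],[-95,0,-28]], roll=[0,0,0,0,0])

```text
time: 3.15
position: [0.517, -0.0444, 0.1015]
tool_rot: [1.344, 1.125, -1.355]
ft_force: [0.3, 0.1, -1.3]
grip_width: 0.206
```

Run:
```python
from h import *
s=get_state();im,d=get_image("wrist");im2,_=get_image("scene")
cv2.imwrite("pics/w2.png",np.hstack([im[100:400,100:540],cv2.resize(im2[130:280,230:410],(360,300))])[:,:,::-1])
plan(.512,-.0705,.06)
```

```text
t 3.25 pos [ 0.5194 -0.0428  0.1034] tilt [-0.006  0.004] F [ 0.37  0.39 -1.14] w 18.0 yaw -10.7 -> shift [43.3 -1.9 28.7] roll 0 q [ 0.71  0.22 -0.75  1.89  0.16  1.11 -0.28]
```

View pics/w2.png

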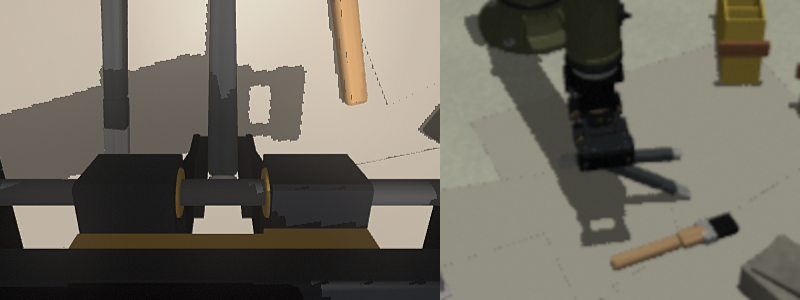

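The chisel is pivoting as planned: in the scene crop its edge rests on the table and its head is up in the jaws. I'll continue the arc.

Emit:
jog_arm(claw=[5,5,5,5,5], xyz=[[-27,0,-22],[-47,0,-47],[-60,0,-70],[-69,0,-94],[-75,0,-124]], roll=[0,0,0,0,0])

```text
time: 3.75
position: [0.5426, 0.0775, 0.1784]
tool_rot: [1.344, 1.121, -1.352]
ft_force: [0.8, -1.0, -1.4]
grip_width: 0.203
```

Emit:
jog_arm(claw=[5,5,5,5,5], xyz=[[-5,0,-25],[-10,0,-35],[-30,0,-35],[-60,0,-35],[-90,0,-35]], roll=[0,0,0,0,0])

```text
time: 4.25
position: [0.5491, 0.1101, 0.2682]
tool_rot: [1.343, 1.121, -1.355]
ft_force: [1.4, -0.3, -2.8]
grip_width: 0.209
```

```bash
cat >> h.py <<'E'
def held(n="scene"):
    "axis of the held tool from scene depth: points below the fingers"
    s=get_state();im,d=get_image(n);p=np.array(s["position"])
    v,u=np.mgrid[:400,:640];P=withd(n,np.c_[u.ravel(),v.ravel()],d.ravel())
    q=P[(d.ravel()>0)&(np.hypot(P[:,0]-p[0],P[:,1]-p[1])<.13)&(P[:,2]<p[2]-.01)&(P[:,2]>max(p[2]-.19,.012))]
    hi=q[q[:,2]>p[2]-.06].mean(0);lo=q[q[:,2]<q[:,2].min()+.04].mean(0)
    print("n",len(q),"zmin",q[:,2].min(),"hi",hi.round(3),"lo",lo.round(3),"tilt deg",np.degrees((hi-lo)[:2]/(hi-lo)[2]).round(1))
    return im
E
python3 - <<'E'
from h import *
im=held();cv2.imwrite("pics/s3.png",cv2.resize(im[80:280,200:440],None,fx=2,fy=2)[:,:,::-1])
plan(.565,-.346,.32,104.5)
E
```

```text
n 272 zmin 0.09516128330515006 hi [0.555 0.101 0.233] lo [0.556 0.105 0.116] tilt deg [-0.2 -2.1]
t 4.3 pos [0.5517 0.1109 0.2739] tilt [-0.002  0.002] F [ 2.84 -0.27  0.81] w 17.9 yaw -10.9 -> shift [-47.   99.1 446.1] roll 64.6 q [ 0.5   0.19 -0.85  1.57  0.14  1.45 -0.55]
```

View pics/s3.png

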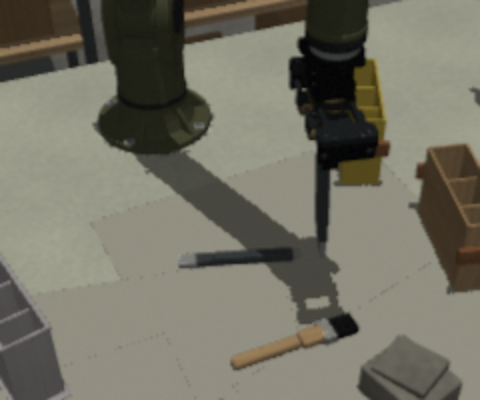

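The chisel hangs vertical, within about 2°, clear of everything. I'll tighten the grip and carry it to the metal box.

Emit:
jog_arm(claw=[5,5,5,5,5], xyz=[[-30,0,30],[-60,20,75],[-80,40,120],[-90,60,165],[-90,80,210]], roll=[8,16,24,32,40], force=16)

```text
time: 4.8
position: [0.5889, -0.104, 0.3642]
tool_rot: [1.831, 0.644, -1.83]
ft_force: [1.3, -0.1, -2.0]
grip_width: 0.203
```

```bash
python3 -c "
from h import *
plan(.565,-.346,.355,104.5)"
```

```text
t 4.8 pos [ 0.5889 -0.104   0.3642] tilt [0. 0.] F [ 1.27 -0.1  -2.  ] w 17.7 yaw -51.2 -> shift [  9.1 173.8 170.1] roll 24.3 q [ 0.66  0.24 -0.66  1.32  0.14  1.63 -0.87]
```

Emit:
jog_arm(claw=[5,5,5,5,5], xyz=[[5,40,40],[5,80,80],[5,120,118],[5,158,155],[5,174,170]], roll=[7,14,20,24,24])

```text
time: 5.3
position: [0.5632, -0.35, 0.3577]
tool_rot: [2.084, 0.266, -2.089]
ft_force: [1.2, 0.7, -3.8]
grip_width: 0.202
```

Run:
```python
from h import *
plan(.565,-.346,.355,104.5)
s=get_state();p=np.array(s["position"])
im,d=get_image("top")
v,u=np.mgrid[:400,:640];P=withd("top",np.c_[u.ravel(),v.ravel()],d.ravel())
sc=held();cv2.imwrite("pics/s4.png",cv2.resize(sc[150:300,120:320],None,fx=3,fy=3)[:,:,::-1])
wi,wd=get_image("wrist");cv2.imwrite("pics/w4.png",wi[:,:,::-1]);np.save("pics/w4.npy",wd)
P=withd("wrist",np.c_[u.ravel(),v.ravel()],wd.ravel(),s)
q=P[(P[:,2]>.128)&(P[:,2]<.148)&(P[:,0]>.35)&(P[:,0]<.68)&(P[:,1]<-.25)&(P[:,1]>-.47)&(wd.ravel()>0)]
r=cv2.minAreaRect((q[:,:2]*1000).astype(np.float32));print(len(q),np.round(r[0]),np.round(r[1]),round(r[2],1),cv2.boxPoints(r).round().tolist())
```

```text
t 5.3 pos [ 0.5632 -0.35    0.3577] tilt [-0.002 -0.   ] F [ 1.23  0.69 -3.77] w 17.5 yaw -75.5 -> shift [ 2.7 -3.4 -2.7] roll 0.0 q [ 0.85  0.37 -0.48  1.16  0.17  1.65 -0.91]
n 453 zmin 0.18238901890654458 hi [ 0.566 -0.364  0.321] lo [ 0.572 -0.366  0.203] tilt deg [-2.8  0.8]
1339 [ 529. -348.] [153.  74.] 14.4 [[446.0, -331.0], [464.0, -402.0], [612.0, -364.0], [594.0, -293.0]]
```

View pics/w4.png

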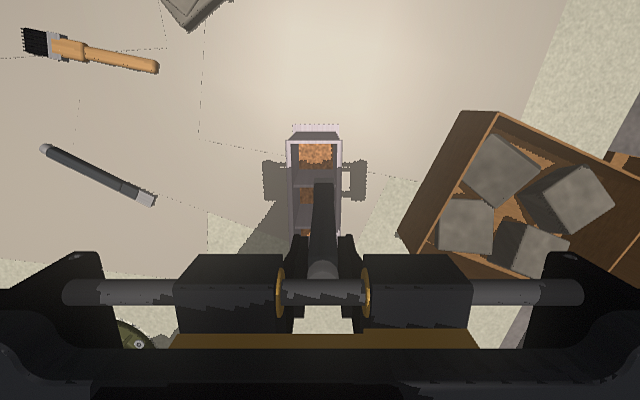

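The wrist view shows the rim's far corners at about (287,140) and (341,140) px, and the chisel's lower end at about (322,183). I'll cast those pixels onto the rim and edge heights.

Run:
```python
from h import *
s=get_state()
c=onz("wrist",[(287,140),(341,140),(289,186),(340,186)],.14,s);print(c.round(4), np.linalg.norm(c[0]-c[1]))
print("chisel edge",onz("wrist",[(322,183)],.186,s).round(4))
im=cv2.imread("pics/top0.png");cv2.imwrite("pics/t5.png",cv2.resize(im[145:240,405:475],None,fx=6,fy=6,interpolation=cv2.INTER_CUBIC))
wi=cv2.imread("pics/w4.png")[100:280,230:400]
```

```text
[[ 0.5927 -0.2986  0.14  ]
 [ 0.6097 -0.3657  0.14  ]
 [ 0.5336 -0.314   0.14  ]
 [ 0.5505 -0.3806  0.14  ]] 0.06922619710237511
chisel edge [[ 0.5602 -0.3532  0.186 ]]
```

View pics/t5.png

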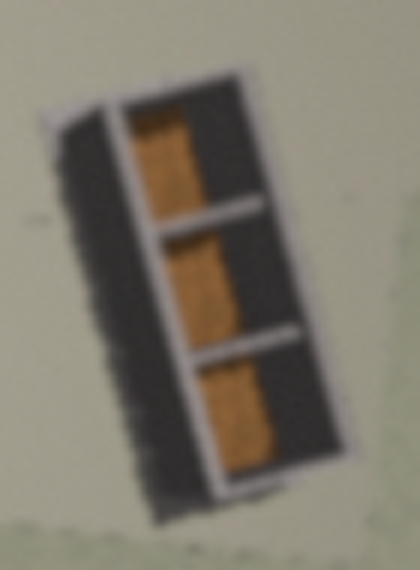

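Run:
```python
from h import *
c=onz("top",[(423.7,162.2),(445.8,157),(463,220.8),(441.3,227)],.14);print(c.round(4),c.mean(0))
plan(.571,-.338,.25,104.5)
```

```text
[[ 0.586  -0.3088  0.14  ]
 [ 0.5996 -0.3729  0.14  ]
 [ 0.4175 -0.4154  0.14  ]
 [ 0.4017 -0.3526  0.14  ]] [ 0.50121009 -0.36241284  0.14      ]
t 5.45 pos [ 0.5618 -0.3527  0.3562] tilt [-0.005  0.   ] F [ 0.99  0.64 -2.4 ] w 17.8 yaw -75.8 -> shift [106.2 -11.9 -13. ] roll -0.3 q [ 0.85  0.37 -0.48  1.16  0.17  1.65 -0.91]
```

Emit:
jog_arm(claw=[5,5,5,5,5], xyz=[[0,-8,-9],[15,-8,-9],[45,-8,-9],[75,-8,-9],[100,-8,-9]], roll=[0,0,0,0,0])

```text
time: 5.95
position: [0.5683, -0.34, 0.2542]
tool_rot: [2.082, 0.266, -2.095]
ft_force: [-0.7, 0.5, -2.3]
grip_width: 0.204
```

Run:
```python
from h import *
wi,wd=get_image("wrist")
plan(.569,-.343,.225,104.5)
cv2.imwrite("pics/w5.png",cv2.resize(wi[60:310,200:440],None,fx=2,fy=2)[:,:,::-1])
```

```text
t 6.0 pos [ 0.5665 -0.3393  0.2494] tilt [-0.012  0.005] F [-2.6   1.92 -6.29] w 17.8 yaw -75.6 -> shift [24.3  4.4 -1.8] roll -0.1 q [ 0.85  0.38 -0.48  1.36  0.17  1.46 -0.94]
```

View pics/w5.png

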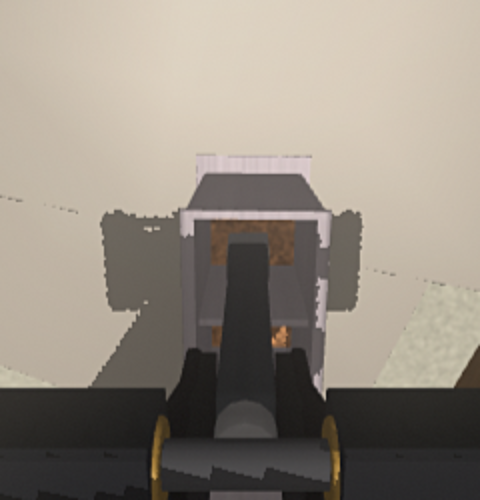

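The wrist view shows the chisel edge at about (248,240) in the crop, inside the far compartment between the end wall (y≈215) and the cross wall (y≈320). I've viewed 9 pictures. Now I'll lower gently.

Run:
```python
from h import *
s=get_state()
print("edge",onz("wrist",[(324,180)],.08,s).round(4)); c=onz("wrist",[(291.5,166),(364,166),(302,222),(358,222)],.14,s); print(c.round(4))
plan(.569,-.343,.225,104.5)
```

```text
edge [[ 0.568  -0.3403  0.08  ]]
[[ 0.5884 -0.3034  0.14  ]
 [ 0.6055 -0.3697  0.14  ]
 [ 0.5351 -0.3261  0.14  ]
 [ 0.5493 -0.3806  0.14  ]]
t 6.0 pos [ 0.5665 -0.3393  0.2494] tilt [-0.012  0.005] F [-2.6   1.92 -6.29] w 17.8 yaw -75.6 -> shift [24.3  4.4 -1.8] roll -0.1 q [ 0.85  0.38 -0.48  1.36  0.17  1.46 -0.94]
```

Emit:
jog_arm(claw=[5,5,5,5,5], xyz=[[5,0,0],[10,0,0],[15,0,0],[20,0,0],[23,0,0]], roll=[0,0,0,0,0])

```text
time: 6.5
position: [0.5665, -0.3393, 0.2266]
tool_rot: [2.079, 0.27, -2.101]
ft_force: [-0.0, 0.0, -3.0]
grip_width: 0.2
```

Emit:
jog_arm(claw=[5,5,5,5,5], xyz=[[2,0,0],[4,0,0],[6,0,0],[8,0,0],[10,0,0]], roll=[0,0,0,0,0])

```text
time: 7.0
position: [0.5664, -0.3393, 0.2166]
tool_rot: [2.079, 0.27, -2.101]
ft_force: [0.2, -0.1, -3.0]
grip_width: 0.207
```

Emit:
jog_arm(claw=[5,5,5,5,5], xyz=[[2,0,0],[4,0,0],[6,0,0],[8,0,0],[10,0,0]], roll=[0,0,0,0,0])

```text
time: 7.5
position: [0.5662, -0.3392, 0.2064]
tool_rot: [2.079, 0.27, -2.101]
ft_force: [-0.4, -0.0, -3.0]
grip_width: 0.206
```

Emit:
jog_arm(claw=[5,5,5,5,5], xyz=[[2,0,0],[4,0,0],[6,0,0],[8,0,0],[10,0,0]], roll=[0,0,0,0,0])

```text
time: 8.0
position: [0.5662, -0.3392, 0.1963]
tool_rot: [2.079, 0.27, -2.101]
ft_force: [0.6, 0.2, -2.7]
grip_width: 0.205
```

Now 1 mm steps, with contact likely soon.

Emit:
jog_arm(claw=[5,5,5,5,5], xyz=[[1,0,0],[2,0,0],[3,0,0],[4,0,0],[5,0,0]], roll=[0,0,0,0,0])

```text
time: 8.5
position: [0.5661, -0.3392, 0.1912]
tool_rot: [2.079, 0.27, -2.101]
ft_force: [0.3, -0.1, -2.1]
grip_width: 0.205
```

Emit:
jog_arm(claw=[5,5,5], xyz=[[1,0,0],[2,0,0],[3,0,0]], roll=[0,0,0])

```text
time: 8.8
position: [0.5668, -0.3394, 0.1899]
tool_rot: [2.08, 0.268, -2.099]
ft_force: [-0.3, 1.3, 6.9]
grip_width: 0.205
```

Contact felt: Fz went from −3 to +6.9 N, with the edge at about 19 mm height. Releasing and rising.

Emit:
jog_arm(claw=[24,40,60,80,80], xyz=[[-1,0,0],[-1,0,0],[-1,0,0],[-1,0,0],[-1,0,0]], roll=[0,0,0,0,0])

```text
time: 9.3
position: [0.5667, -0.3394, 0.1907]
tool_rot: [2.08, 0.269, -2.099]
ft_force: [-0.8, -0.2, 0.8]
grip_width: 0.558
```

Emit:
jog_arm(claw=[80,80,80,80,80], xyz=[[-20,0,0],[-50,0,0],[-90,0,0],[-130,0,0],[-140,0,0]], roll=[0,0,0,0,0])

```text
time: 9.8
position: [0.5697, -0.3403, 0.3363]
tool_rot: [2.085, 0.263, -2.09]
ft_force: [-0.5, 0.1, -0.2]
grip_width: 0.904
```

Run:
```python
from h import *
im,d=get_image("scene");im2,_=get_image("wrist")
cv2.imwrite("pics/c6.png",np.hstack([cv2.resize(im[150:300,120:300],(480,400)),cv2.resize(im2[100:300,220:420],(320,320+80))])[:,:,::-1])
plan(.447,.093,.23,-17.5)
```

```text
t 9.9 pos [ 0.569  -0.34    0.3329] tilt [-0.006  0.001] F [-0.01 -0.54 -1.21] w 79.9 yaw -75.6 -> shift [ 104.2 -449.5    9.9] roll -58.1 q [ 0.84  0.37 -0.48  1.21  0.17  1.61 -0.93]
```

View pics/c6.png

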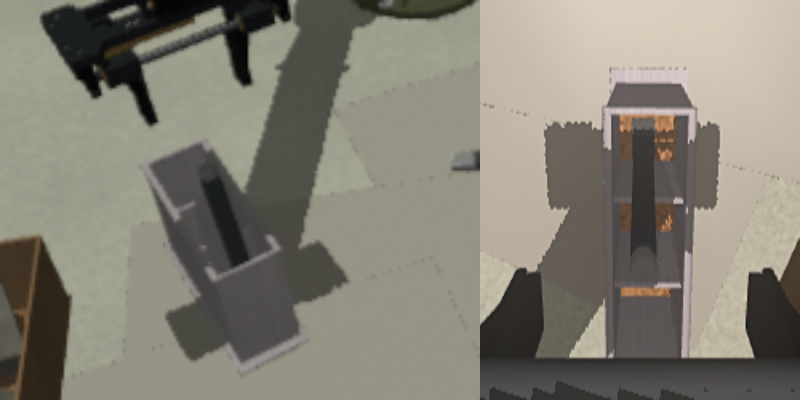

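The chisel stands edge down in the far compartment, leaning on the wall, with the gripper clear. That is 10 pictures viewed. Now the second chisel, whose head end is at +y.

Emit:
jog_arm(claw=[50,50,50,50,50], xyz=[[0,-444,5],[0,-444,5],[0,-444,5],[60,-444,5],[100,-444,5]], roll=[-58.6,-58.6,-58.6,-58.6,-58.6])

```text
time: 10.4
position: [0.5035, -0.1, 0.3038]
tool_rot: [1.607, 0.893, -1.618]
ft_force: [0.3, 1.8, 0.9]
grip_width: 0.597
```

```bash
python3 -c "
from h import *
plan(.4537,.0893,.13,-17)"
```

```text
t 10.4 pos [ 0.5035 -0.1     0.3038] tilt [-0.008  0.002] F [0.26 1.81 0.95] w 51.9 yaw -32.3 -> shift [ 174.4 -141.9 -133.9] roll -15.3 q [ 0.82  0.04 -0.69  1.63  0.02  1.49 -0.43]
```

Emit:
jog_arm(claw=[50,50,50,50,50], xyz=[[35,-30,-28],[75,-65,-61],[115,-100,-95],[150,-130,-122],[174,-142,-134]], roll=[-8,-15,-15,-15,-15])

```text
time: 10.9
position: [0.4543, 0.0808, 0.1386]
tool_rot: [1.423, 1.057, -1.435]
ft_force: [1.0, -0.3, 0.5]
grip_width: 0.571
```

Run:
```python
from h import *
s=get_state();im,d=get_image("wrist")
v,u=np.mgrid[:400,:640];P=withd("wrist",np.c_[u.ravel(),v.ravel()],d.ravel(),s).reshape(400,640,3)
m=((P[...,2]>.006)&(P[...,2]<.03)&(P[...,0]>.3)&(P[...,0]<.7)).astype(np.uint8)
n,l,st,ce=cv2.connectedComponentsWithStats(m)
for i in range(1,n):
    if st[i,4]>400:
        r=cv2.minAreaRect((P[l==i][:,:2]*1000).astype(np.float32));print(st[i],np.round(r[0]),np.round(r[1]),round(r[2],1),cv2.boxPoints(r).round().tolist())
plan(.4537,.0893,.004,-17)
```

```text
[  90    0   32   58 1084] [320. 277.] [48. 14.] 52.3 [[300.0, 263.0], [311.0, 254.0], [340.0, 292.0], [329.0, 300.0]]
[ 463   81   63  189 5668] [631.  33.] [ 39. 201.] 3.1 [[606.0, 132.0], [617.0, -68.0], [656.0, -66.0], [645.0, 134.0]]
[ 310  158   20  121 2042] [441.  51.] [135.  18.] 73.8 [[414.0, -12.0], [431.0, -17.0], [469.0, 113.0], [451.0, 118.0]]
t 10.95 pos [0.4484 0.0865 0.1332] tilt [-0.019  0.004] F [-4.86  3.59 -3.87] w 50.1 yaw -16.9 -> shift [129.1   6.7  -4.5] roll 0.1 q [ 0.64  0.03 -0.88  1.99  0.02  1.16 -0.54]
```

Emit:
jog_arm(claw=[50,50,50,50,50], xyz=[[50,6,-5],[90,6,-5],[115,6,-5],[127,6,-5],[128,6,-5]], roll=[0,0,0,0,0])

```text
time: 11.45
position: [0.451, 0.0897, 0.0032]
tool_rot: [1.412, 1.074, -1.441]
ft_force: [-0.4, 0.1, 0.6]
grip_width: 0.574
```

Emit:
jog_arm(claw=[5,5,5,5,5], xyz=[[0,0,0],[0,0,0],[0,0,0],[0,0,0],[0,0,0]], roll=[0,0,0,0,0], force=6.5)

```text
time: 11.95
position: [0.4516, 0.0896, 0.0038]
tool_rot: [1.413, 1.072, -1.44]
ft_force: [0.5, -0.5, 3.9]
grip_width: 0.21
```

```bash
python3 -c "
from h import *
plan(.4537,.0893,.18,-17)"
```

```text
t 11.95 pos [0.4516 0.0896 0.0038] tilt [-0.022  0.004] F [ 0.54 -0.49  3.91] w 18.3 yaw -16.9 -> shift [-1.762e+02 -1.900e+00  1.000e-01] roll 0.1 q [ 0.54  0.28 -0.85  2.09  0.25  0.9  -0.75]
```

Emit:
jog_arm(claw=[5,5,5,5,5], xyz=[[-15,0,1],[-35,0,4],[-55,0,9],[-75,0,17],[-95,0,28]], roll=[0,0,0,0,0])

```text
time: 12.45
position: [0.4451, 0.0625, 0.0994]
tool_rot: [1.412, 1.073, -1.439]
ft_force: [0.1, -1.2, -1.7]
grip_width: 0.207
```

Emit:
jog_arm(claw=[5,5,5,5,5], xyz=[[-20,0,15],[-35,0,25],[-45,0,35],[-55,0,40],[-62,0,45]], roll=[0,0,0,0,0])

```text
time: 12.95
position: [0.4333, 0.0191, 0.162]
tool_rot: [1.412, 1.073, -1.439]
ft_force: [0.4, -0.5, -2.8]
grip_width: 0.204
```

```bash
python3 -c "
from h import *
held();plan(.4537,.0893,.18,-17)"
```

```text
n 211 zmin 0.012239771965861568 hi [0.438 0.006 0.127] lo [ 0.427 -0.023  0.033] tilt deg [ 6.8 17.4]
t 13.0 pos [0.4338 0.0183 0.1628] tilt [-0.021  0.003] F [ 0.82 -0.09  0.94] w 18.3 yaw -16.8 -> shift [-17.3  -1.9 -73.6] roll 0.2 q [ 0.77 -0.08 -0.82  1.99 -0.07  1.22 -0.32]
```

The chisel still tilts about 18°, and the arc is close to the minimum reach. I'll move outward, rest the edge on the table and finish the pivot there.

Emit:
jog_arm(claw=[5,5,5,5,5], xyz=[[-25,0,0],[-30,35,-10],[-30,70,-20],[-15,76,-23],[0,76,-23]], roll=[0,0,0,0,0])

```text
time: 13.5
position: [0.5152, 0.0194, 0.1613]
tool_rot: [1.415, 1.073, -1.436]
ft_force: [-0.1, 0.4, 10.0]
grip_width: 0.209
```

```bash
python3 -c "
from h import *
held();plan(.51,-.04,.166,-17)"
```

```text
n 367 zmin 0.012039260166452292 hi [0.526 0.019 0.127] lo [0.615 0.031 0.018] tilt deg [-46.8  -6.2]
t 13.55 pos [0.5134 0.0192 0.1592] tilt [-0.022  0.005] F [ 0.51 -2.07  2.33] w 18.5 yaw -16.8 -> shift [-7.  13.7 57.7] roll 0.2 q [ 0.72  0.17 -0.87  1.83  0.13  1.23 -0.48]
```

Emit:
jog_arm(claw=[5,5], xyz=[[-6,0,0],[-8,0,0]], roll=[0,0])

```text
time: 13.75
position: [0.5126, 0.0195, 0.167]
tool_rot: [1.412, 1.076, -1.439]
ft_force: [0.2, -0.4, -2.1]
grip_width: 0.206
```

```bash
sed -i 's/<.13)/<.075)/' h.py; python3 -c "
from h import *
held();plan(.51,-.04,.17,-17)"
```

```text
n 179 zmin 0.01285583055504902 hi [0.523 0.02  0.132] lo [0.52  0.017 0.034] tilt deg [1.2 1.8]
t 13.8 pos [0.513  0.0193 0.1676] tilt [-0.022  0.005] F [ 0.1  -0.18 -1.5 ] w 18.0 yaw -16.8 -> shift [-2.6 14.1 57.6] roll 0.2 q [ 0.72  0.16 -0.87  1.82  0.12  1.25 -0.47]
```

Now within about 2° of vertical. I'll tighten the grip, lift, and carry it to the near compartment of the metal box.

Emit:
jog_arm(claw=[5,5,5,5,5], xyz=[[0,0,0],[-45,0,0],[-90,0,20],[-135,0,60],[-180,0,100]], roll=[0,0,8,16,24], force=16)

```text
time: 14.3
position: [0.491, -0.0644, 0.3345]
tool_rot: [1.7, 0.794, -1.734]
ft_force: [-0.2, -1.4, -2.3]
grip_width: 0.205
```

```bash
python3 -c "
from h import *
held();plan(.441,-.376,.355,104.3)"
```

```text
n 295 zmin 0.17527477643115152 hi [ 0.502 -0.063  0.301] lo [ 0.498 -0.066  0.196] tilt deg [2.3 1.5]
t 14.35 pos [ 0.492  -0.0727  0.3405] tilt [-0.014 -0.003] F [ 0.22 -6.99  2.68] w 17.8 yaw -41.9 -> shift [-12.8 164.4 260. ] roll 33.8 q [ 0.86 -0.   -0.76  1.59  0.    1.57 -0.63]
```

Emit:
jog_arm(claw=[5,5,5,5,5], xyz=[[-13,25,40],[-15,50,80],[-17,77,120],[-17,102,160],[-17,125,200]], roll=[8,15,23,30,34])

```text
time: 14.85
position: [0.451, -0.3069, 0.3589]
tool_rot: [2.076, 0.252, -2.107]
ft_force: [1.0, 0.0, -1.9]
grip_width: 0.209
```

```bash
python3 -c "
from h import *
plan(.441,-.376,.355,104.3)"
```

```text
t 14.85 pos [ 0.451  -0.3069  0.3589] tilt [-0.014 -0.004] F [ 0.97  0.05 -1.9 ] w 18.2 yaw -76.1 -> shift [ 4.3 64.7 26.2] roll -0.4 q [ 1.05  0.11 -0.56  1.45  0.07  1.61 -0.83]
```

Emit:
jog_arm(claw=[5,5,5,5,5], xyz=[[4,30,12],[4,55,22],[4,65,26],[4,65,26],[4,65,26]], roll=[0,0,0,0,0])

```text
time: 15.35
position: [0.4422, -0.3742, 0.3555]
tool_rot: [2.076, 0.256, -2.105]
ft_force: [-0.2, -0.1, -2.1]
grip_width: 0.208
```

Run:
```python
from h import *
wi,wd=get_image("wrist");cv2.imwrite("pics/w7.png",cv2.resize(wi[60:310,200:440],None,fx=2,fy=2)[:,:,::-1])
plan(.441,-.376,.25,104.3)
held()
```

```text
t 15.4 pos [ 0.4424 -0.3738  0.3557] tilt [-0.014 -0.004] F [ 0.49  0.73 -1.78] w 18.2 yaw -75.9 -> shift [105.7   1.8   0.4] roll -0.2 q [ 1.09  0.18 -0.52  1.38  0.1   1.61 -0.74]
n 367 zmin 0.1943236738859725 hi [ 0.458 -0.373  0.321] lo [ 0.453 -0.374  0.215] tilt deg [2.6 0.5]
```

View pics/w7.png

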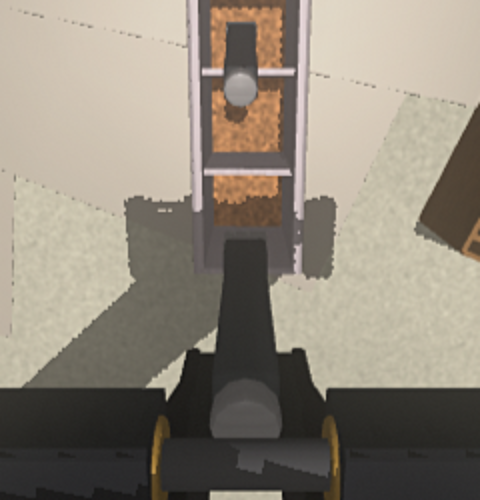

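The wrist view shows the near compartment between the cross wall at crop y≈171 and the near end at y≈272, with the chisel edge at (245,240). I've viewed 11 pictures. I'll cast the points to check.

Run:
```python
from h import *
s=get_state()
print("edge",onz("wrist",[(322.5,180)],.19,s).round(4)); c=onz("wrist",[(301,145.5),(346.5,145.5),(296.5,196),(349.5,196)],.14,s); print(c.round(4),c.mean(0))
```

```text
edge [[ 0.4441 -0.3745  0.19  ]]
[[ 0.4691 -0.3397  0.14  ]
 [ 0.4834 -0.3965  0.14  ]
 [ 0.4011 -0.3489  0.14  ]
 [ 0.4186 -0.4188  0.14  ]] [ 0.44305585 -0.37599011  0.14      ]
```

Emit:
jog_arm(claw=[5,5,5,5,5], xyz=[[30,0,0],[60,0,0],[90,0,0],[115,0,0],[125,0,0]], roll=[0,0,0,0,0])

```text
time: 15.95
position: [0.4401, -0.3721, 0.2286]
tool_rot: [2.072, 0.261, -2.107]
ft_force: [0.3, -0.2, -2.5]
grip_width: 0.21
```

Emit:
jog_arm(claw=[5,5,5,5,5], xyz=[[2,0,0],[5,0,0],[8,0,0],[10,0,0],[12,0,0]], roll=[0,0,0,0,0])

```text
time: 16.45
position: [0.4402, -0.3724, 0.2171]
tool_rot: [2.073, 0.26, -2.106]
ft_force: [-0.3, -1.2, -2.8]
grip_width: 0.203
```

Emit:
jog_arm(claw=[5,5,5,5,5], xyz=[[2,0,0],[4,0,0],[6,0,0],[8,0,0],[10,0,0]], roll=[0,0,0,0,0])

```text
time: 16.95
position: [0.44, -0.3724, 0.207]
tool_rot: [2.073, 0.26, -2.106]
ft_force: [0.1, -0.2, -2.0]
grip_width: 0.207
```

Emit:
jog_arm(claw=[5,5,5,5,5], xyz=[[2,0,0],[4,0,0],[6,0,0],[8,0,0],[10,0,0]], roll=[0,0,0,0,0])

```text
time: 17.45
position: [0.4399, -0.3724, 0.1968]
tool_rot: [2.073, 0.26, -2.106]
ft_force: [0.5, -0.1, -2.6]
grip_width: 0.204
```

Emit:
jog_arm(claw=[5,5,5,5,5], xyz=[[1,0,0],[2,0,0],[3,0,0],[4,0,0],[5,0,0]], roll=[0,0,0,0,0])

```text
time: 17.95
position: [0.4398, -0.3725, 0.1918]
tool_rot: [2.073, 0.26, -2.106]
ft_force: [-0.1, -0.0, -2.2]
grip_width: 0.204
```

Emit:
jog_arm(claw=[5,5,5], xyz=[[1,0,0],[2,0,0],[3,0,0]], roll=[0,0,0])

```text
time: 18.25
position: [0.4398, -0.3725, 0.1887]
tool_rot: [2.073, 0.26, -2.106]
ft_force: [-0.3, -0.4, -2.3]
grip_width: 0.203
```

Emit:
jog_arm(claw=[5,5,5], xyz=[[1,0,0],[2,0,0],[2,0,0]], roll=[0,0,0])

```text
time: 18.55
position: [0.4396, -0.3724, 0.1865]
tool_rot: [2.073, 0.26, -2.106]
ft_force: [0.1, 0.3, -3.1]
grip_width: 0.208
```

Emit:
jog_arm(claw=[5,5,5], xyz=[[1,0,0],[2,0,0],[2,0,0]], roll=[0,0,0])

```text
time: 18.85
position: [0.4395, -0.3724, 0.1843]
tool_rot: [2.072, 0.26, -2.106]
ft_force: [-0.3, 0.0, -1.9]
grip_width: 0.205
```

Emit:
jog_arm(claw=[5,5,5], xyz=[[1,0,0],[2,0,0],[2,0,0]], roll=[0,0,0])

```text
time: 19.15
position: [0.4394, -0.3723, 0.1821]
tool_rot: [2.072, 0.261, -2.107]
ft_force: [-0.4, -0.4, -2.0]
grip_width: 0.202
```

Emit:
jog_arm(claw=[5,5,5,5], xyz=[[1,0,0],[2,0,0],[3,0,0],[3,0,0]], roll=[0,0,0,0])

```text
time: 19.55
position: [0.4392, -0.3723, 0.1789]
tool_rot: [2.072, 0.261, -2.107]
ft_force: [-0.4, 0.2, -3.0]
grip_width: 0.201
```

Emit:
jog_arm(claw=[5,5,5], xyz=[[1,0,0],[2,0,0],[2,0,0]], roll=[0,0,0])

```text
time: 19.85
position: [0.4391, -0.3722, 0.1767]
tool_rot: [2.072, 0.261, -2.107]
ft_force: [-0.2, -0.1, -2.3]
grip_width: 0.207
```

Emit:
jog_arm(claw=[5,5,5], xyz=[[1,0,0],[2,0,0],[2,0,0]], roll=[0,0,0])

```text
time: 20.15
position: [0.4398, -0.3725, 0.1765]
tool_rot: [2.073, 0.259, -2.105]
ft_force: [0.2, 1.0, 5.9]
grip_width: 0.203
```

Contact felt (Fz +5.9 N). Releasing and rising.

Emit:
jog_arm(claw=[24,40,60,80,80], xyz=[[-1,0,0],[-1,0,0],[-1,0,0],[-1,0,0],[-1,0,0]], roll=[0,0,0,0,0])

```text
time: 20.65
position: [0.4397, -0.3724, 0.1773]
tool_rot: [2.073, 0.26, -2.106]
ft_force: [-0.1, 0.6, -0.2]
grip_width: 0.553
```

Emit:
jog_arm(claw=[80,80,80,80,80], xyz=[[-20,0,0],[-50,0,0],[-90,0,0],[-130,0,0],[-140,0,0]], roll=[0,0,0,0,0])

```text
time: 21.15
position: [0.4436, -0.3729, 0.3223]
tool_rot: [2.076, 0.254, -2.098]
ft_force: [-0.6, -0.7, 0.4]
grip_width: 0.907
```

Run:
```python
from h import *
s=get_state();im,d=get_image("top")
v,u=np.mgrid[:400,:640];P=withd("top",np.c_[u.ravel(),v.ravel()],d.ravel()).reshape(400,640,3)
im,d=get_image("scene");Q=withd("scene",np.c_[u.ravel(),v.ravel()],d.ravel())
q=Q[(Q[:,2]>.155)&(Q[:,2]<.29)&(Q[:,0]>.38)&(Q[:,0]<.63)&(Q[:,1]<-.29)&(Q[:,1]>-.43)]
n,l=0,None
for a,b in((.38,.5),(.5,.63)):
    k=q[(q[:,0]>a)&(q[:,0]<b)];k=k[k[:,2]<.26];print(len(k),k.mean(0).round(3) if len(k) else 0,k[:,2].max().round(3) if len(k) else 0)
print(im.shape);cv2.imwrite("pics/s8.png",im[:,:,::-1])
plan(.632,.083,.2,0)
```

```text
143 [ 0.449 -0.372  0.19 ] 0.218
166 [ 0.537 -0.35   0.187] 0.214
(400, 640, 3)
t 21.25 pos [ 0.4428 -0.3725  0.3192] tilt [-0.013 -0.005] F [-0.31 -0.64 -0.2 ] w 79.8 yaw -75.8 -> shift [ 114.4 -395.3 -296.9] roll -75.8 q [ 1.1   0.18 -0.52  1.46  0.1   1.54 -0.74]
```

Depth readings put both chisel heads at about 0.216 m, one in each outer compartment, which matches 18 mm cork plus 200 mm. Next the brush: its bristle end lies near the stone block, so I'll grip it mid-handle and shift it clear before taking it by the bristles.

Run:
```python
from h import *
e=onz("top",[(336,154),(273,159)],.014);a=e[1]-e[0];print(e.round(4),np.linalg.norm(a),np.degrees(np.arctan2(a[1],a[0])))
g=e.mean(0)-a/200*.0+0;g=e[0]+a*.46;print("grasp",g.round(4))
plan(g[0],g[1],.13,np.degrees(np.arctan2(a[1],a[0]))-90)
```

```text
[[ 0.6321 -0.0651  0.014 ]
 [ 0.6214  0.1289  0.014 ]] 0.19430270804484684 93.16407968164495
grasp [0.6271 0.0242 0.014 ]
t 21.25 pos [ 0.4428 -0.3725  0.3192] tilt [-0.013 -0.005] F [-0.31 -0.64 -0.2 ] w 79.8 yaw -75.8 -> shift [ 184.8 -339.6 -278.7] roll -78.9 q [ 1.1   0.18 -0.52  1.46  0.1   1.54 -0.74]
```

Emit:
jog_arm(claw=[60,60,60,60,60], xyz=[[0,-340,-280],[0,-340,-280],[0,-340,-280],[0,-340,-280],[0,-340,-280]], roll=[-79,-79,-79,-79,-79])

```text
time: 21.75
position: [0.5486, -0.1444, 0.3137]
tool_rot: [1.599, 0.89, -1.63]
ft_force: [1.2, 0.3, 0.4]
grip_width: 0.693
```

```bash
python3 -c "
from h import *
plan(.629,.0242,.1,3.2)"
```

```text
t 21.75 pos [ 0.5486 -0.1444  0.3137] tilt [-0.017 -0.004] F [1.15 0.35 0.39] w 60.3 yaw -32.5 -> shift [ 211.6  -20.1 -188.1] roll -35.7 q [ 0.86  0.19 -0.75  1.48  0.14  1.54 -0.46]
```

Emit:
jog_arm(claw=[60,60,60,60,60], xyz=[[30,-4,-40],[65,-8,-78],[105,-12,-115],[150,-16,-155],[185,-20,-188]], roll=[-8,-16,-24,-32,-36])

```text
time: 22.25
position: [0.6234, 0.0143, 0.136]
tool_rot: [1.148, 1.252, -1.177]
ft_force: [0.7, -0.6, 1.4]
grip_width: 0.687
```

Run:
```python
from h import *
s=get_state();im,d=get_image("wrist")
v,u=np.mgrid[:400,:640];P=withd("wrist",np.c_[u.ravel(),v.ravel()],d.ravel(),s)
q=P[(P[:,2]>.008)&(P[:,2]<.03)&(P[:,0]>.57)&(P[:,0]<.68)&(P[:,1]>-.1)&(P[:,1]<.16)&(d.ravel()>0)]
for a in np.arange(-.08,.16,.02):
    k=q[(q[:,1]>a)&(q[:,1]<a+.02)]
    if len(k)>20: print(round(a+.01,2),len(k),np.percentile(k[:,0],[2,50,98]).round(4))
plan(.629,.0242,.006,3.2)
```

```text
-0.07 69 [0.6267 0.6354 0.645 ]
-0.05 299 [0.6257 0.635  0.6447]
-0.03 323 [0.6244 0.6342 0.6438]
-0.01 338 [0.6236 0.6331 0.6427]
0.01 354 [0.6227 0.6321 0.6415]
0.03 393 [0.6216 0.6311 0.6409]
0.05 536 [0.6165 0.6298 0.6432]
0.07 674 [0.6116 0.6289 0.6444]
0.09 881 [0.6103 0.6281 0.6462]
0.11 905 [0.61   0.627  0.6443]
0.13 585 [0.6095 0.6269 0.6435]
t 22.3 pos [0.6207 0.0218 0.1292] tilt [-0.028  0.003] F [-0.23  4.07 -2.31] w 60.4 yaw 4.3 -> shift [122.9  11.8  -1.2] roll 1.1 q [ 0.59  0.48 -0.86  1.59  0.36  1.27 -0.26]
```

Emit:
jog_arm(claw=[60,60,60,60,60], xyz=[[50,14,-1],[90,14,-1],[112,14,-1],[121,14,-1],[122,14,-1]], roll=[1,1,1,1,1])

```text
time: 22.8
position: [0.6294, 0.0242, 0.0048]
tool_rot: [1.154, 1.262, -1.187]
ft_force: [0.2, -0.3, 0.7]
grip_width: 0.687
```

Emit:
jog_arm(claw=[5,5,5,5,5], xyz=[[0,0,0],[0,0,0],[0,0,0],[0,0,0],[-3,0,0]], roll=[0,0,0,0,0], force=20)

```text
time: 23.3
position: [0.6296, 0.024, 0.0082]
tool_rot: [1.154, 1.262, -1.188]
ft_force: [-0.1, 0.0, -0.0]
grip_width: 0.319
```

Emit:
jog_arm(claw=[5,5,5,5,5], xyz=[[-8,-15,0],[-10,-40,0],[-10,-65,0],[-6,-75,0],[3,-75,0]], roll=[0,0,0,0,0])

```text
time: 23.8
position: [0.5532, 0.0193, 0.0157]
tool_rot: [1.147, 1.261, -1.196]
ft_force: [-42.1, -6.1, 124.8]
grip_width: 0.065
```

```bash
python3 -c "
from h import *
plan(.55,.1,.03,2.7)"
```

```text
t 23.8 pos [0.5532 0.0193 0.0157] tilt [-0.037 -0.004] F [-42.06  -6.05 124.84] w 5.6 yaw 3.3 -> shift [-14.5   0.8 -80.7] roll 0.6 q [ 0.62  0.48 -0.84  1.85  0.41  1.04 -0.34]
```

The move left before the fingers had closed (they were still at 28 mm), so they came down on top of the brush. The wrist read 124.8 N, which is over the 120 N limit. I'll lift off at once and look.

Emit:
jog_arm(claw=[5,5,5,60,60], xyz=[[-10,0,0],[-40,0,0],[-80,0,0],[-120,0,0],[-120,0,0]], roll=[0,0,0,0,0])

```text
time: 24.3
position: [0.5621, 0.0206, 0.1412]
tool_rot: [1.152, 1.253, -1.189]
ft_force: [1.1, 0.8, 0.5]
grip_width: 0.162
```

```bash
cat > br.py <<'E'
from h import *
s=get_state();im,d=get_image("wrist")
v,u=np.mgrid[:400,:640];P=withd("wrist",np.c_[u.ravel(),v.ravel()],d.ravel(),s).reshape(400,640,3)
m=((P[...,2]>.007)&(P[...,2]<.035)&(P[...,0]>.35)&(P[...,0]<.72)&(abs(P[...,1]-.02)<.22)&(d>0)).astype(np.uint8)
m=cv2.morphologyEx(m,cv2.MORPH_OPEN,np.ones((3,3)))
n,l,st,ce=cv2.connectedComponentsWithStats(m)
for i in range(1,n):
    if st[i,4]<300: continue
    p=P[l==i];c=p[:,:2].mean(0);ax=np.linalg.svd(p[:,:2]-c,full_matrices=False)[2][0];ax*=np.sign(ax[1]) 
    t=(p[:,:2]-c)@ax;w=(p[:,:2]-c)@np.array([-ax[1],ax[0]])
    print(st[i],"c",c.round(4),"ang",np.degrees(np.arctan2(ax[1],ax[0])).round(1),"ends",(c+ax*np.percentile(t,.5)).round(3),(c+ax*np.percentile(t,99.5)).round(3),"z",np.percentile(p[:,2],[10,50,90]).round(3))
    for a in np.linspace(t.min(),t.max(),9)[:-1]:
        k=(t>=a)&(t<a+(t.max()-t.min())/8);pc=np.median(p[k],0);print("  ",pc.round(3),"w",np.ptp(np.percentile(w[k],[2,98])).round(3),im[l==i][k].mean(0).round())
E
python3 br.py
python3 - <<'E'
from h import *
plan(.55,.1,.03,2.7)
E
```

```text
[500  33  22  46 766] c [0.7143 0.1544] ang 107.9 ends [0.72  0.138] [0.709 0.17 ] z [0.011 0.022 0.032]
   [0.719 0.14  0.023] w 0.002 [70. 65. 59.]
   [0.718 0.144 0.023] w 0.001 [70. 66. 60.]
   [0.716 0.148 0.022] w 0.002 [72. 67. 61.]
   [0.715 0.152 0.022] w 0.001 [72. 68. 61.]
   [0.714 0.156 0.022] w 0.002 [73. 68. 62.]
   [0.712 0.16  0.022] w 0.001 [73. 69. 62.]
   [0.711 0.164 0.022] w 0.002 [74. 69. 63.]
   [0.71  0.168 0.022] w 0.004 [74. 70. 63.]
[ 294   79   39  191 4873] c [0.5489 0.0538] ang 94.8 ends [ 0.559 -0.068] [0.543 0.126] z [0.014 0.016 0.017]
   [ 0.559 -0.059  0.016] w 0.016 [184. 142.  96.]
   [ 0.557 -0.033  0.016] w 0.018 [183. 140.  95.]
   [ 0.554 -0.009  0.016] w 0.019 [120.  94.  67.]
   [0.552 0.016 0.016] w 0.019 [103.  82.  59.]
   [0.55  0.042 0.016] w 0.027 [102.  82.  61.]
   [0.548 0.067 0.016] w 0.033 [133. 115.  95.]
   [0.546 0.09  0.015] w 0.035 [128. 123. 119.]
   [0.544 0.115 0.014] w 0.034 [73. 69. 65.]
t 24.35 pos [0.5603 0.0201 0.1384] tilt [-0.031 -0.005] F [-0.12  0.02 -0.48] w 17.8 yaw 3.2 -> shift [108.3  -2.4 -80.7] roll 0.5 q [ 0.69  0.34 -0.92  1.73  0.28  1.24 -0.25]
```

The brush now lies flat and undamaged at x≈0.55, clear of the stones: 94.8° heading, bristle end near (0.543, 0.13). I'll grasp it at the bristle block and wait for the fingers to close fully.

```bash
python3 -c "
from h import *
plan(.5445,.110,.004,4.8)"
```

```text
t 24.35 pos [0.5603 0.0201 0.1384] tilt [-0.031 -0.005] F [-0.12  0.02 -0.48] w 17.8 yaw 3.2 -> shift [134.4  -6.5 -91.1] roll -1.6 q [ 0.69  0.34 -0.92  1.73  0.28  1.24 -0.25]
```

Emit:
jog_arm(claw=[65,65,65,65,65], xyz=[[0,-3,-45],[0,-6,-91],[30,-6,-91],[60,-6,-91],[80,-6,-91]], roll=[-1.6,-1.6,-1.6,-1.6,-1.6])

```text
time: 24.85
position: [0.545, 0.1101, 0.0551]
tool_rot: [1.126, 1.271, -1.173]
ft_force: [0.9, -0.1, 0.5]
grip_width: 0.657
```

```bash
python3 br.py | grep -v "^  "; python3 -c "
from h import *
plan(.5445,.110,.004,4.8)"
```

```text
[ 562  160   48   60 1773] c [0.7141 0.1575] ang 101.6 ends [0.718 0.138] [0.711 0.172] z [0.011 0.022 0.032]
[ 299  199   49   80 3642] c [0.5452 0.0975] ang 94.3 ends [0.548 0.064] [0.543 0.127] z [0.013 0.015 0.016]
[311 306  24  28 655] c [0.5508 0.0235] ang 90.7 ends [0.551 0.008] [0.551 0.036] z [0.013 0.016 0.017]
t 24.9 pos [0.543  0.1093 0.0524] tilt [-0.039 -0.005] F [-1.03 -1.16 -2.93] w 59.7 yaw 4.9 -> shift [48.2  3.5 -0.7] roll 0.1 q [ 0.51  0.45 -0.9   1.82  0.38  1.1  -0.45]
```

Emit:
jog_arm(claw=[65,65,65,65,65], xyz=[[15,3,-1],[30,3,-1],[41,3,-1],[47,3,-1],[47,3,-1]], roll=[0,0,0,0,0])

```text
time: 25.4
position: [0.5436, 0.1102, 0.0046]
tool_rot: [1.124, 1.275, -1.177]
ft_force: [-0.5, -0.4, 0.2]
grip_width: 0.743
```

Emit:
jog_arm(claw=[20,20,20,20,20], xyz=[[0,0,0],[0,0,0],[0,0,0],[0,0,0],[0,0,0]], roll=[0,0,0,0,0], force=4)

```text
time: 25.9
position: [0.5438, 0.1102, 0.005]
tool_rot: [1.124, 1.275, -1.177]
ft_force: [-0.4, -0.2, 1.7]
grip_width: 0.413
```

Emit:
jog_arm(claw=[20,20,20], xyz=[[0,0,0],[0,0,0],[0,0,0]], roll=[0,0,0])

```text
time: 26.2
position: [0.5438, 0.1102, 0.005]
tool_rot: [1.124, 1.275, -1.177]
ft_force: [-1.0, -0.0, 1.3]
grip_width: 0.42
```

```bash
python3 -c "
from h import *
plan(.5445,.110,.1,4.8)"
```

```text
t 26.2 pos [0.5438 0.1102 0.005 ] tilt [-0.04  -0.005] F [-1.05 -0.05  1.31] w 36.5 yaw 4.9 -> shift [-95.   -3.1   0.4] roll 0.1 q [ 0.47  0.51 -0.86  1.85  0.44  1.03 -0.49]
```

Emit:
jog_arm(claw=[20,20,20,20,20], xyz=[[-15,0,1],[-35,0,4],[-55,0,9],[-75,0,17],[-95,0,28]], roll=[0,0,0,0,0])

```text
time: 26.7
position: [0.55, 0.0832, 0.1018]
tool_rot: [1.124, 1.275, -1.176]
ft_force: [0.1, -0.5, 0.0]
grip_width: 0.414
```

Emit:
jog_arm(claw=[20,20,20,20,20], xyz=[[-27,0,22],[-47,0,47],[-60,0,70],[-69,0,94],[-75,0,124]], roll=[0,0,0,0,0])

```text
time: 27.2
position: [0.5643, -0.0391, 0.1797]
tool_rot: [1.124, 1.274, -1.172]
ft_force: [-0.4, 0.3, 1.4]
grip_width: 0.415
```

```bash
python3 -c "
from h import *
held();plan(.5445,-.07,.1,4.8)"
```

```text
n 313 zmin 0.012418649343473032 hi [ 0.571 -0.046  0.146] lo [ 0.567 -0.068  0.032] tilt deg [ 1.9 11. ]
t 27.25 pos [ 0.5654 -0.0472  0.18  ] tilt [-0.036 -0.009] F [ 0.51 -4.51  5.96] w 36.0 yaw 4.6 -> shift [ 80.9 -19.7  20.5] roll -0.2 q [ 0.79  0.32 -0.91  1.66  0.26  1.33 -0.09]
```

Emit:
jog_arm(claw=[20,20,20,20,20], xyz=[[0,0,10],[0,0,20],[0,0,30],[-1,0,34],[-3,0,34]], roll=[0,0,0,0,0])

```text
time: 27.75
position: [0.5676, -0.0814, 0.1825]
tool_rot: [1.126, 1.268, -1.181]
ft_force: [-0.2, 0.5, -0.8]
grip_width: 0.413
```

```bash
python3 -c "
from h import *
held();plan(.529,.364,.36,78.5)"
```

```text
n 260 zmin 0.012060907816209276 hi [ 0.578 -0.079  0.147] lo [ 0.57  -0.082  0.032] tilt deg [4.1 1.5]
t 27.8 pos [ 0.5678 -0.0807  0.1829] tilt [-0.037 -0.009] F [-0.75 -0.15 -0.54] w 36.1 yaw 4.6 -> shift [-179.5   -9.4 -445.3] roll -73.9 q [ 0.83  0.33 -0.9   1.64  0.27  1.34 -0.03]
```

Vertical to within about 4°. I'll tighten and carry it to the wooden box's middle compartment.

Emit:
jog_arm(claw=[20,20,20,20,20], xyz=[[0,0,0],[-45,0,0],[-90,0,-20],[-135,0,-60],[-180,-2,-105]], roll=[0,0,0,0,0], force=12)

```text
time: 28.3
position: [0.5651, 0.0097, 0.3468]
tool_rot: [1.127, 1.268, -1.18]
ft_force: [0.4, 1.6, -1.5]
grip_width: 0.411
```

```bash
python3 -c "
from h import *
held();plan(.529,.364,.365)"
```

```text
n 366 zmin 0.16671892273961475 hi [0.573 0.011 0.313] lo [0.567 0.008 0.188] tilt deg [2.8 1.5]
t 28.35 pos [0.5658 0.0195 0.3533] tilt [-0.028 -0.004] F [0.3  6.55 3.68] w 35.9 yaw 5.2 -> shift [ -12.2   -5.7 -346.4] roll 0 q [ 0.72  0.24 -0.97  1.39  0.2   1.64 -0.14]
```

Emit:
jog_arm(claw=[20,20,20,20,20], xyz=[[-12,-1,-50],[-15,-2,-100],[-15,-3,-150],[-15,-4,-200],[-15,-5,-250]], roll=[0,0,0,0,0])

```text
time: 28.85
position: [0.5392, 0.2566, 0.3677]
tool_rot: [1.125, 1.269, -1.164]
ft_force: [0.5, -0.3, -0.6]
grip_width: 0.412
```

```bash
python3 -c "
from h import *
held();plan(.529,.364,.365)"
```

```text
n 430 zmin 0.18838593437575069 hi [0.545 0.255 0.335] lo [0.541 0.25  0.208] tilt deg [1.6 2.6]
t 28.9 pos [0.5341 0.2681 0.3673] tilt [-0.03   0.002] F [-4.72  6.26 -0.98] w 36.2 yaw 6.1 -> shift [  2.7   5.2 -95.9] roll 0 q [ 0.28  0.36 -1.05  1.28  0.29  1.69 -0.61]
```

Emit:
jog_arm(claw=[20,20,20,20,20], xyz=[[0,2,-45],[0,4,-80],[0,5,-96],[0,5,-96],[0,5,-96]], roll=[0,0,0,0,0])

```text
time: 29.4
position: [0.5288, 0.3637, 0.3672]
tool_rot: [1.117, 1.283, -1.15]
ft_force: [0.9, 0.1, -1.5]
grip_width: 0.414
```

Run:
```python
from h import *
s=get_state();im,d=get_image("wrist");cv2.imwrite("pics/w12.png",im[:,:,::-1])
v,u=np.mgrid[:400,:640];P=withd("wrist",np.c_[u.ravel(),v.ravel()],d.ravel(),s)
q=P[(P[:,2]>.125)&(P[:,2]<.15)&(P[:,0]>.4)&(P[:,0]<.66)&(P[:,1]<.44)&(P[:,1]>.28)&(d.ravel()>0)]
for a in np.arange(.42,.64,.02):
    k=q[(q[:,0]>a)&(q[:,0]<a+.02)]
    if len(k)>20: print(round(a+.01,2),len(k),np.percentile(k[:,1],[1,10,50,90,99]).round(3))
b=P[(P[:,2]>.17)&(P[:,2]<.26)&(np.hypot(P[:,0]-s["position"][0],P[:,1]-s["position"][1])<.07)&(d.ravel()>0)]
print("brush low",b.shape,b[b[:,2]<b[:,2].min()+.03].mean(0).round(3),b.mean(0).round(3),b[:,2].min())
held();plan(.529,.364,.365)
```

```text
0.43 199 [0.349 0.353 0.371 0.393 0.406]
0.45 214 [0.346 0.348 0.4   0.415 0.417]
0.47 151 [0.342 0.344 0.348 0.412 0.413]
0.49 149 [0.337 0.34  0.344 0.408 0.409]
0.51 103 [0.336 0.337 0.401 0.404 0.405]
0.53 69 [0.394 0.395 0.398 0.4   0.401]
0.55 106 [0.326 0.327 0.392 0.396 0.397]
0.57 144 [0.321 0.324 0.327 0.391 0.393]
0.59 141 [0.317 0.32  0.323 0.387 0.389]
0.61 181 [0.313 0.316 0.322 0.383 0.385]
0.63 240 [0.32  0.334 0.356 0.378 0.38 ]
brush low (287, 3) [0.522 0.384 0.207] [0.522 0.383 0.23 ] 0.1917346643294297
n 407 zmin 0.1876967778903047 hi [0.534 0.365 0.334] lo [0.529 0.37  0.209] tilt deg [ 2.4 -2.5]
t 29.5 pos [0.5299 0.3622 0.3675] tilt [-0.03   0.001] F [-0.31  0.58 -1.42] w 35.9 yaw 6.0 -> shift [ 2.6 -0.6 -1.8] roll 0 q [ 0.04  0.47 -1.03  1.16  0.38  1.73 -0.78]
```

View pics/w12.png

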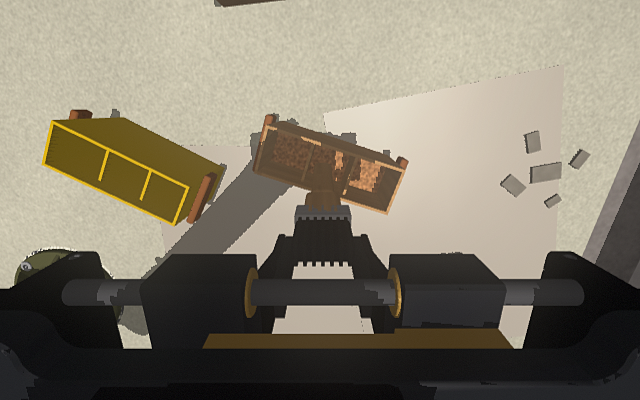

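The wrist view (12th picture, my last) shows the brush upright over the battened wooden box at (330,165) px, with the yellow one well away on the left. Measurements put the handle end 5–10 mm off the compartment centre, so I'll correct that while lowering.

Emit:
jog_arm(claw=[20,20,20,20,20], xyz=[[0,6,7],[25,7,7],[55,7,7],[85,8,7],[112,8,7]], roll=[0,0,0,0,0])

```text
time: 30.0
position: [0.5368, 0.3534, 0.254]
tool_rot: [1.122, 1.277, -1.155]
ft_force: [0.3, 0.2, -0.9]
grip_width: 0.412
```

Emit:
jog_arm(claw=[20,20,20,20,20], xyz=[[2,0,0],[4,0,0],[6,0,0],[8,0,0],[9,0,0]], roll=[0,0,0,0,0])

```text
time: 30.5
position: [0.5369, 0.3539, 0.246]
tool_rot: [1.123, 1.277, -1.153]
ft_force: [-0.2, -0.1, -1.2]
grip_width: 0.407
```

```bash
python3 -c "
from h import *
held();plan(.529,.364,.23)"
```

```text
n 1089 zmin 0.056195314310167 hi [0.542 0.356 0.213] lo [0.536 0.343 0.08 ] tilt deg [2.5 5.8]
t 30.55 pos [0.5367 0.3538 0.2456] tilt [-0.028  0.   ] F [-0.77  0.6  -1.87] w 35.6 yaw 5.8 -> shift [ 15.8  -6.2 -10.9] roll 0 q [ 0.1   0.49 -1.02  1.39  0.39  1.5  -0.79]
```

Emit:
jog_arm(claw=[20,20,20,20,20], xyz=[[2,0,0],[4,0,0],[6,0,0],[8,0,0],[10,0,0]], roll=[0,0,0,0,0])

```text
time: 31.05
position: [0.5363, 0.3538, 0.2354]
tool_rot: [1.122, 1.277, -1.154]
ft_force: [-0.1, -0.5, -1.2]
grip_width: 0.413
```

Emit:
jog_arm(claw=[20,20,20,20], xyz=[[1,0,0],[2,0,0],[3,0,0],[3,0,0]], roll=[0,0,0,0])

```text
time: 31.45
position: [0.5362, 0.3537, 0.2322]
tool_rot: [1.122, 1.277, -1.154]
ft_force: [-0.1, -0.1, -0.6]
grip_width: 0.41
```

Emit:
jog_arm(claw=[20,20,20], xyz=[[1,0,0],[2,0,0],[2,0,0]], roll=[0,0,0])

```text
time: 31.75
position: [0.5362, 0.3536, 0.2301]
tool_rot: [1.122, 1.277, -1.154]
ft_force: [-0.7, -0.4, -1.4]
grip_width: 0.411
```

Emit:
jog_arm(claw=[20,20,20], xyz=[[1,0,0],[2,0,0],[2,0,0]], roll=[0,0,0])

```text
time: 32.05
position: [0.5362, 0.3544, 0.2297]
tool_rot: [1.123, 1.277, -1.152]
ft_force: [-1.0, -0.4, 6.3]
grip_width: 0.412
```

Contact felt (Fz −1.3 → +6.3 N). Releasing and rising.

Emit:
jog_arm(claw=[40,50,65,85,85], xyz=[[-1,0,0],[-1,0,0],[-1,0,0],[-1,0,0],[-1,0,0]], roll=[0,0,0,0,0])

```text
time: 32.55
position: [0.5362, 0.3543, 0.2305]
tool_rot: [1.123, 1.277, -1.153]
ft_force: [-0.1, 1.7, -0.8]
grip_width: 0.735
```

Emit:
jog_arm(claw=[85,85,85,85,85], xyz=[[-1,0,0],[-20,0,0],[-50,0,0],[-90,0,0],[-120,0,0]], roll=[0,0,0,0,0])

```text
time: 33.05
position: [0.5396, 0.3543, 0.3527]
tool_rot: [1.125, 1.277, -1.152]
ft_force: [0.9, 0.6, -0.6]
grip_width: 0.975
```

Emit:
jog_arm(claw=[85,85,85,85,85], xyz=[[-20,0,40],[-20,0,80],[-20,0,120],[-20,0,160],[-20,0,160]], roll=[0,0,0,0,0])

```text
time: 33.55
position: [0.559, 0.1871, 0.3716]
tool_rot: [1.131, 1.268, -1.162]
ft_force: [-0.6, -0.7, -1.1]
grip_width: 0.979
```

Run:
```python
from h import *
plan(.5,.2,.4)
v,u=np.mgrid[:400,:640]
for n in("top","scene"):
    im,d=get_image(n);P=withd(n,np.c_[u.ravel(),v.ravel()],d.ravel());C=im.reshape(-1,3)
    for nm,(x0,x1,y0,y1) in {"steel near":(.38,.5,-.43,-.29),"steel far":(.5,.63,-.43,-.29),"wood":(.46,.61,.3,.43)}.items():
        k=(P[:,2]>.155)&(P[:,2]<.29)&(P[:,0]>x0)&(P[:,0]<x1)&(P[:,1]>y0)&(P[:,1]<y1)
        t=k&(P[:,2]>np.percentile(P[k,2],85)) if k.sum()>3 else k
        print(n,nm,k.sum(),P[k].mean(0).round(3),"zmax",P[k,2].max().round(3) if k.any() else 0,"top col",C[t].mean(0).round())
    for nm,(x0,x1,y0,y1) in {"block":(.69,.87,.07,.22),"slab":(.68,.87,-.21,-.03),"table tools":(.38,.68,-.12,.16)}.items():
        k=(P[:,2]>.015)&(P[:,2]<.12)&(P[:,0]>x0)&(P[:,0]<x1)&(P[:,1]>y0)&(P[:,1]<y1);print(n,nm,k.sum(),P[k].mean(0).round(3))
d=np.load("pics/top0.npy");P=withd("top",np.c_[u.ravel(),v.ravel()],d.ravel())
for nm,(x0,x1,y0,y1) in {"block":(.69,.87,.07,.22),"slab":(.68,.87,-.21,-.03)}.items():
    k=(P[:,2]>.015)&(P[:,2]<.12)&(P[:,0]>x0)&(P[:,0]<x1)&(P[:,1]>y0)&(P[:,1]<y1);print("before top",nm,k.sum(),P[k].mean(0).round(3))
```

```text
t 33.55 pos [0.559  0.1871 0.3716] tilt [-0.026 -0.002] F [-0.58 -0.73 -1.11] w 85.2 yaw 5.1 -> shift [-26.9 -58.3 -18.1] roll 0 q [ 0.43  0.33 -1.04  1.3   0.27  1.69 -0.48]
top steel near 71 [ 0.443 -0.368  0.199] zmax 0.222 top col [129. 129. 125.]
top steel far 93 [ 0.53  -0.347  0.192] zmax 0.217 top col [109. 109. 106.]
top wood 168 [0.527 0.362 0.22 ] zmax 0.254 top col [50. 48. 42.]
top block 1121 [0.77  0.143 0.06 ]
top slab 1165 [ 0.77  -0.115  0.03 ]
top table tools 0 [nan nan nan]
scene steel near 143 [ 0.451 -0.371  0.19 ] zmax 0.218 top col [121. 122. 116.]
scene steel far 166 [ 0.538 -0.35   0.187] zmax 0.215 top col [101. 102.  98.]
scene wood 290 [0.535 0.362 0.21 ] zmax 0.253 top col [32. 33. 30.]
scene block 1565 [0.791 0.137 0.055]
scene slab 1451 [ 0.783 -0.119  0.03 ]
scene table tools 0 [nan nan nan]
before top block 1117 [0.77  0.143 0.06 ]
before top slab 1168 [ 0.771 -0.115  0.03 ]<stdin>:11: RuntimeWarning: Mean of empty slice.
  ret = um.true_divide(
```

All three tools are standing in their boxes, the stones haven't moved, and the gripper is clear. Handing in.

```bash
python3 -c "
from bench import order
print(order.close_job())"
```

```text
the job is handed in; nothing more can be done
None
```

All three tools are standing in their boxes, but one move broke the 120 N wrist-force limit, so the run may be failed for that. While I was shifting the brush away from the stone block, I moved before the fingers had fully closed. They pressed on top of the brush handle and the wrist read 124.8 N at the end of that move. I lifted off at once; the brush still lay flat and seemed undamaged by depth measurement, then I re-gripped it and finished the job.

- **Chisels:** they went in first, edge down, one in each outer compartment of the metal box. I lowered each in small steps until I felt contact (wrist readings of about 7 and 6 N) before letting go.
- **Brush:** it stands handle down, bristles up, in the middle compartment of the battened wooden box. I let go at a wrist reading of about 6 N.
- **Last checks, from the top and scene cameras' depth:**
  - The chisel heads are at about 0.215–0.222 m and the black bristles are on top at about 0.253 m. These fit cork at about 18 and 50 mm.
  - No tool is left on the table, and the stones are within 1 mm of where they started by the top camera.
  - The gripper is open and clear, and the job took 33.6 s of the 72 s allowed.
  - These final checks were numeric only, because I had used all 12 picture views.

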